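Lock the cleaner bottle in its dock and take off the safety cap

TASK

The equipment-cleaner bottle stands in its dock on the step crate. First turn the dock's lock collar clockwise by its handle, all the way to the stop at the two-rib locked mark; then press the bottle's push-and-turn safety cap down, twist it anticlockwise until it is free and lift it clear, and finish while still holding the cap level in the gripper, well clear (about 60 mm up) and straight above the bottle's neck. Leave the bottle locked down in the dock and do not disturb the phone stand, tumbler, spring collar and massage ball.

Things in the scene. Friction and masses are not known exactly. Their poses are not given: they have to be found in the camera images.
- dock: Grey plastic bottle dock fixed on the step crate's top (100 mm above the work surface): round plate 136 mm across, 6 mm thick, with a fan-shaped apron under the collar's handle (to 108 mm from the axis). Origin: centre of its underside; z up, the axis of bottle and collar. On the apron one raised white rib marks open, two ribs mark locked. Its square socket keeps the bottle from turning.
- collar (a joint): Turn of the aluminium lock collar (ring 126 mm across, top 21 mm above the dock's underside) about the dock's axis, rad. 0 = open mark, grows clockwise seen from above, 0.785 = end stop at the two-rib locked mark, where its tabs cover the bottle's foot. Starts at 0 to 0.25; stiff (0.15 N m friction, 1.6 N at the handle), stays where left.
- handle_grip (a point): Grip point of the collar's upright handle, on the robot's side: 94 mm from the dock's axis, 46 mm above the dock's underside, moving with the collar. The handle is a bar 12 mm wide along the direction of turning, 20 mm radially; its top is 14 mm above this point, the arm carrying it 26 mm below.
- bottle: White plastic cleaner bottle, 0.4 kg, loose, upright, its 70 mm square foot in the dock's socket. Body 60 mm across up to 82 mm, shoulder sloping in to the neck at 96 mm. Origin: centre of its underside (6 mm above the dock's); z up its axis. The two gaps of the neck that let the cap's lugs out lie at its +x and -x. A sprung disc in the mouth pushes the cap up.
- neck (a point): Point on the bottle's axis, 122 mm above its underside: where the cap's centre lies when fully closed. The end of the neck is 1.5 mm above this point, the free sprung disc 11 mm above it.
- cap_center (a point): Centre (half-way up) of the grey round safety cap, 54 mm across, 28 mm high, 40 g, loose; z up, a raised white bar on top points to its +x. Closed: its +x is 1.05 rad clockwise (from above) of the bottle's +x. Press down 4.5 mm or more (bottoms at 7.5 mm; spring 5 to 12 N), keep it down, turn 1.05 rad anticlockwise until its +x is on the bottle's +x (within 0.2; stop 0.22 beyond), lift straight up.
- phone_stand: Bystander: orange plastic phone stand, 85 x 70 mm, about 95 mm high, loose on the crate. Origin: centre of its underside.
- tumbler: Bystander: clear acrylic tumbler, 74 mm across, 100 mm high, loose on the crate. Origin: centre of its underside.
- spring_collar: Bystander: black iron barbell spring collar, ring 72 mm across and 30 mm high with two short prongs, lying loose on the crate. Origin: centre of its underside.
- massage_ball_center (a point): Bystander: centre of the purple massage ball, 64 mm across, resting in the spring collar's hole.
There are look-alikes about, which are no part of the job. What is shaped like the bottle but blue is not meant.

How it is judged (in metres and radians):
On the way, in this order (a step that is already met when the one before it is completed fails the run):
1. the lock collar is at its locked mark, with the bottle seated and the cap still on (value of joint collar above 0.7 rad and z of cap_center in the frame of bottle between 0.1195 and 0.126 m and z of bottle in the frame of dock below 0.0105 m and angle between bottle's own z axis and vertical below 0.08 rad), for 0.2 s.
2. the cap is pressed down against its spring, still at its closed angle (value of joint collar above 0.7 rad and z of cap_center in the frame of bottle below 0.1182 m and angle between the x axis of cap_center and the x axis of bottle, either way round above 0.85 rad), for 0.05 s.
3. the cap is twisted to the free angle while still down on the neck (value of joint collar above 0.7 rad and z of cap_center in the frame of bottle below 0.126 m and angle between the x axis of cap_center and the x axis of bottle, either way round below 0.3 rad), for 0.02 s.
At the end, for the whole second after the job is handed in: Collar within 0.085 rad of its locked stop; bottle upright (0.08 rad), raised no more than 4 mm in the dock; cap held still by the fingers, level within 0.2 rad, its centre 40 to 120 mm above its closed place and within 20 mm of the neck axis, not touching the bottle (value of joint collar above 0.7 rad and z of bottle in the frame of dock below 0.0105 m and angle between bottle's own z axis and vertical below 0.08 rad and z of cap_center in the frame of neck between 0.04 and 0.12 m and horizontal distance between cap_center and neck below 0.02 m and angle between cap_center's own z axis and vertical below 0.2 rad and linear speed of cap below 0.02 m/s and contact force between the fingers and cap above 1 N and contact force between cap and bottle below 0.05 N); the arm keeps its last pose, push and grip.
It fails at once if the phone stand is disturbed (moved more than 25 mm) (distance of phone_stand from where it was at the start of the episode above 0.025 m).
It fails at once if the tumbler is disturbed (moved more than 25 mm) (distance of tumbler from where it was at the start of the episode above 0.025 m).
It fails at once if the spring collar is disturbed (moved more than 25 mm) (distance of spring_collar from where it was at the start of the episode above 0.025 m).
It fails at once if the massage ball is disturbed (moved more than 25 mm) (distance of massage_ball_center from where it was at the start of the episode above 0.025 m).
It also fails if it takes over 54 s, if anything falls off the work surface, if the arm or the gripper's body presses on something with over 40 N, if the wrist force passes 120 N, or if a joint passes its speed limit or range.

ROBOT

A 6-joint arm with a two-finger parallel gripper is mounted at the origin on the work surface. World frame = base frame: x ahead of the robot, y to its left, z up, the work surface at z = 0. Lengths are in mm, angles in rad, forces in N, time in s.
With the tool pointing down it reaches from about 225 to 725 mm from the base axis. Payload 3.1 kg.
Tool frame: the origin (TCP) lies at the centre of the arm's flange, where the gripper is bolted on; the fingertips stand 173 mm ahead of it and the grasp point (between the pads) lies 155 mm ahead of it (pinch_z is the distance from the TCP to the grasp point, in mm); z points along the fingers, y is the line along which they close (so a half turn about z gives the same grasp; the last joint's range is limited). The gripper opens to 85 mm and grips with 20 to 120 N. Pads are 22 mm wide; open, the fingers measure 114 mm over their backs; the gripper's body (76 mm by 85 mm) begins 54 mm behind the grasp point. The pads swing forward as they close: fully open they stand 13 mm farther back than shut.
Start: joints at [1.13, 0.048, 0.099, 1.622, 0, 1.443], TCP at [161.562, 499.515, 404.712] pointing down, gripper open.
Joint ranges: [-2.91, 2.91], [-0.99, 1.94], [-1.21, 1.42], [-2.12, 2.29], [-1.49, 1.47], [-3.14, 3.14]. Speed limits (rad/s): [2.79, 2.79, 3.14, 3.14, 3.14, 3.14].

INTERFACE

Orientations are given as [roll, pitch, yaw] about the fixed x, y, z axes, in that order (R = Rz(yaw) Ry(pitch) Rx(roll)).
In Python, from workcell import state, capture, get_calibration, hand_in, pinch_z gives the robot as it stands.
- The arm moves only by the tool play_rows, never from a script. Its argument "motion" is a list that holds one entry, the list of rows, each a list of 6 numbers: the shift along the tool's x, y, z in mm, then the turn, a rotation vector about the tool's x, y, z in degrees. In form: [[[x, y, z, ax, ay, az], ...]]. A call has 1 to 5 rows; each row shifts and turns the commanded pose from where the row before left it, along the tool's axes as they then stand; what a row does not reach is not made up. A row lasts 1/10 s, in which the tool goes at most 50 mm and 8.59 degrees, less where a joint would pass 70% of its speed; a pose out of reach is approached as far as the arm can. A call is refused whole if a number of a shift passes 50 or a number of a turn 8.59, either way. A call with a gripper value outside its range is refused whole. "hand" is the gripper command: -1 is fully open, 1 is shut, values between are in proportion, set as the call begins (left out, the last holds). The fingers move at their own pace and stop on an object; "force" is the grip in N (left out, the last holds). Time passes only in rows, so rows that do not move let the fingers close. It gives the time, the measured TCP pose, the force, the opening and the grip force at its end, in the units of the state.
- state(): the state, without advancing time (a new reading comes with each control period).
- capture(name): name is "scene" or "top" or "wrist"; returns (picture, depth): 384x512x3 uint8, red, green, blue; 384x512 float32, mm along the optical axis (not along the pixel's ray), 0 where there is no reading.
- get_calibration(name): a dict with "K" (3x3 intrinsics, pixels), "world_to_cam" (4x4, takes a point from world to camera coordinates); the wrist camera has in their place "tool_from_camera" (4x4, takes a point from camera to tool coordinates, whose origin is the TCP and whose axes are the flange's). Camera axes: x right, y down, z forward; pixel columns grow to the right and rows downward; lengths in mm; the calibration is good to about 2 mm. A picture is of the moment at which its call begins: read the wrist's pose just before it. get_calibration takes no time and is no camera call.
- hand_in(): hands the job in; it is judged then, once.
The state is a dict: "clock": time; "q": joint angles; "qd": joint speeds; "effort": joint torques, N m; "position": TCP position; "tool_rot": TCP orientation; "force": force on the tool from outside, world axes, zero at the start; "wrist_torque": the same for the moment, N m; "gripper_width": opening from 0.0 (shut) to 1.0 (fully open); "grasp_force": force on a finger pad.
Only numpy, scipy, OpenCV 4.12 (cv2) and the standard library are available. Lean on these libraries where they do the work, as an engineer would, in place of code of your own. Each camera call takes 0.05 s, during which the arm holds its last target. There are 200 camera calls.

## Working session

There is one attempt and no reset: what is moved stays moved. The work goes in short steps, Python scripts to look and compute and a tool call to move; the robot and the scene stay as the last step left them, time stands still between calls to the robot, and variables do not carry over. Pictures are saved under pics/ and viewed, at most 10 in all, crops included, and the job is handed in when it is done.

Besides the shell and the picture viewer there is one more tool, called after ">>>" as name(argument=value, ...), one argument or row to a line, values as JSON. play_rows: Moves the arm, as the interface text tells. Its arguments: {"type":"object","properties":{"motion":{"type":"array","items":{"type":"array","items":{"type":"array","items":{"type":"number"}}}},"hand":{"type":"number"},"force":{"type":"number"}},"required":["motion"]}

```bash
mkdir -p pics; cat > h.py <<'E'
import numpy as np, cv2
from scipy.spatial.transform import Rotation as Ro
from workcell import *
def save(n,p): cv2.imwrite('pics/'+n,cv2.cvtColor(p,cv2.COLOR_RGB2BGR))
def world(name,depth,st=None):
    c=get_calibration(name);K=np.array(c['K']);v,u=np.mgrid[:384,:512]
    P=np.stack([(u-K[0,2])/K[0,0]*depth,(v-K[1,2])/K[1,1]*depth,depth,np.ones_like(depth)],-1)
    if name=='wrist':
        T=np.eye(4);T[:3,:3]=Ro.from_euler('xyz',st['tool_rot']).as_matrix();T[:3,3]=st['position'];M=T@np.array(c['tool_from_camera'])
    else: M=np.linalg.inv(np.array(c['world_to_cam']))
    return (P@M.T)[...,:3]
E
python3 - <<'E'
from h import *
print(state(),pinch_z)
for n in('scene','top'):
    p,d=capture(n);save(n+'1.png',p);np.savez(n+'1.npz',p=p,d=d)
a=[cv2.imread(f'pics/{n}1.png') for n in('scene','top')]
E
```

```text
{'clock': 0.0, 'q': array([1.13017875e+00, 4.87721034e-02, 9.76093302e-02, 1.62199705e+00,
       4.38123499e-06, 1.44297607e+00]), 'qd': array([-0.00051069, -0.00029494,  0.00034108,  0.00229553, -0.00011393,
       -0.00034383]), 'effort': array([-8.29580531e-04, -3.38784707e+01,  3.20014179e+01,  2.01029313e-02,
       -8.89571425e-05,  1.29857554e-06]), 'position': array([161.49043489, 499.33829953, 403.51133038]), 'tool_rot': array([-3.13924899e+00, -3.05626406e-04,  2.82879497e+00]), 'force': array([ 0.4243148 , -0.566146  , -0.86525474]), 'wrist_torque': array([-0.00248606, -0.0174198 ,  0.00729781]), 'grasp_force': 0.0, 'gripper_width': 0.9965229929265069} 154.70000000000002
```

View pics/scene1.png

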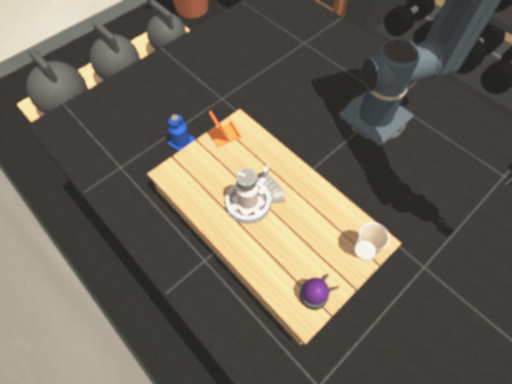

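View pics/top1.png

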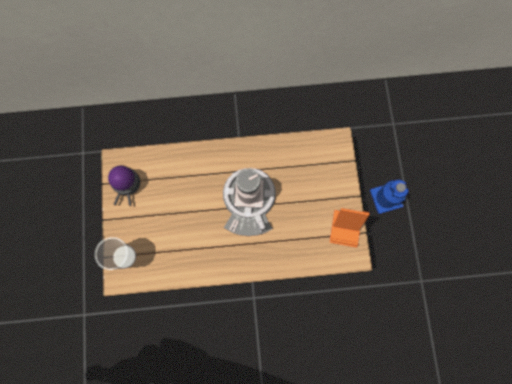

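Scene and top both show the dock with the white bottle and grey cap: scene (247,190), top (248,190), with the handle at top (~262,220). The blue look-alike, at top (392,195), is off the crate and not meant. Bystanders in top: ball/collar (123,182), tumbler (113,255), phone stand (348,228). Next I'll take a crop to confirm and do the depth measurements.

```bash
python3 - <<'E'
from h import *
z=np.load('top1.npz');p,d=z['p'],z['d'];W=world('top',d)
save('crop1.png',cv2.resize(p[160:245,205:305],None,fx=7,fy=7,interpolation=cv2.INTER_CUBIC))
def st(n,m): 
    q=W[m];print(n,m.sum(),q.min(0).round(),q.max(0).round(),np.median(q,0).round(1),'mid',((q.min(0)+q.max(0))/2).round(1))
R=np.zeros(d.shape,bool);R[160:245,205:305]=1;Z=W[...,2]
for a,b in((225,270),(200,225),(150,163),(118,124),(103,109),(135,165)): st((a,b),R&(Z>a)&(Z<b))
# ring fit
for nm,zz in(('top',z),('scene',np.load('scene1.npz'))):
    W2=world(nm,zz['d']);q=W2[(abs(W2[...,0]-np.median(W[R&(Z>225)][:,0]))<120)&(abs(W2[...,1]-np.median(W[R&(Z>225)][:,1]))<120)]
    t=q[q[:,2]>228];c,r=cv2.minEnclosingCircle(t[:,:2].astype(np.float32));print(nm,'cap',c,r,np.median(t[:,2]))
    t=q[(q[:,2]>116)&(q[:,2]<125)]
    A=np.c_[t[:,:2],np.ones(len(t))];rr=np.hypot(*(t[:,:2]-c).T);k=(rr<66);c2,r=cv2.minEnclosingCircle(t[k,:2].astype(np.float32));print(nm,'ring',c2,r)
    t=q[(q[:,2]>130)&(q[:,2]<170)];rr=np.hypot(*(t[:,:2]-c).T);t=t[(rr>75)&(rr<115)];print(nm,'handle',len(t),t.min(0),t.max(0),t.mean(0))
for n,(r0,r1,c0,c1) in dict(phone=(205,250,325,375),tumb=(235,275,90,140),ball=(160,210,105,145)).items():
    m=np.zeros_like(R);m[r0:r1,c0:c1]=1;st(n,m&(Z>108))
E
```

```text
(225, 270) 476 [583. -40. 225.] [636.  13. 248.] [608.8 -13.7 240.7] mid [609.9 -13.5 236.9]
(200, 225) 26 [584. -38. 209.] [599.   8. 225.] [586.4 -13.7 217.8] mid [591.3 -14.9 217.2]
(150, 163) 66 [509. -42. 150.] [595.  11. 163.] [524.1 -33.5 158. ] mid [552.2 -15.7 156.4]
(118, 124) 467 [509. -76. 118.] [673.  49. 124.] [600.2 -14.2 120.1] mid [591.2 -13.5 121. ]
(103, 109) 919 [ 485. -162.  103.] [710. 100. 109.] [5.463e+02 1.000e-01 1.051e+02] mid [597.5 -30.9 106. ]
(135, 165) 103 [509. -42. 135.] [604.  15. 165.] [581.1 -31.  156.1] mid [556.7 -13.5 149.9]
top cap (609.9747314453125, -13.503250122070312) 27.461519241333008 240.7940332310559
top ring (609.200927734375, -14.543099403381348) 64.85516357421875
top handle 48 [509.28145561 -42.33869439 130.45027694] [527.70120246 -30.33088912 162.22767985] [517.44385539 -36.0577684  155.27956127]
scene cap (610.1683959960938, -14.166399955749512) 28.395063400268555 240.9121637513972
scene ring (609.0986328125, -13.653550148010254) 64.8190689086914
scene handle 52 [510.38959137 -43.52455126 131.91731785] [529.02538591 -28.65840062 162.10711065] [521.33560733 -33.83627827 150.49129071]
phone 644 [ 361. -284.  108.] [ 541.  -13. 1184.] [ 509.3 -247.2  149.7] mid [ 450.9 -148.4  645.8]
tumb 828 [361. -13. 108.] [ 518.  346. 1184.] [483.2 325.2 166.4] mid [439.4 166.7 645.8]
ball 831 [361. -13. 108.] [ 703.  329. 1184.] [657.9 288.5 162.5] mid [532.  158.  645.8]
```

View pics/crop1.png

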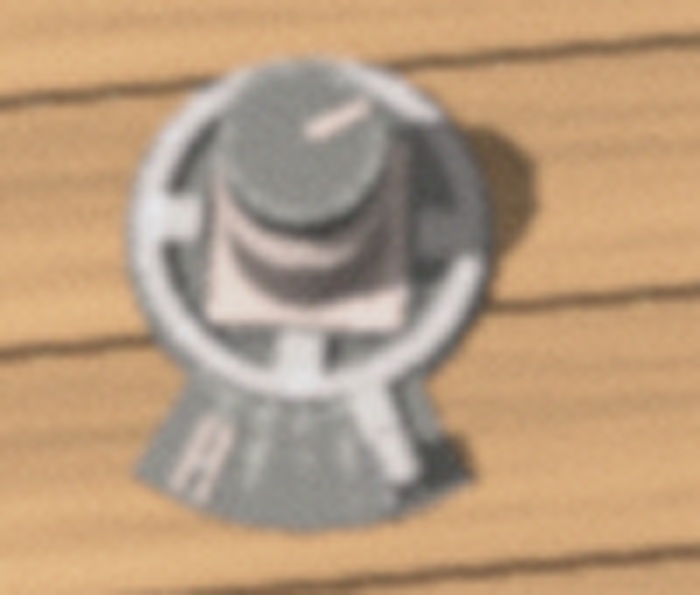

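The crop confirms it: grey cap with a white bar, white bottle on a square foot, handle near the open side at (390,440) and two ribs at (205,455). Next I'll move above the handle.

```bash
cat >> h.py <<'E'
def plan(xy,z,psi,n,mode=None):
    """rows from measured pose to TCP (xy,z), yaw psi deg, in n rows"""
    s=state();p=np.array(s['position']);a0=s['tool_rot'][2]%(2*np.pi);a1=np.radians(psi)
    print('from',p.round(1),np.degrees(a0).round(2))
    emit([(p+(np.r_[xy,z]-p)*i/n, a0+(a1-a0)*i/n) for i in range(n+1)])
def arc(c,da,n,turn=True):
    """turn TCP about centre c by da deg (ccw +)"""
    s=state();p=np.array(s['position']);a0=s['tool_rot'][2]%(2*np.pi);L=[]
    for i in range(n+1):
        t=np.radians(da)*i/n;d=p[:2]-c
        L.append((np.r_[c+np.array([[np.cos(t),-np.sin(t)],[np.sin(t),np.cos(t)]])@d,p[2]],a0+t*turn))
    emit(L)
def emit(L):
    rows=[]
    for (p,a),(q,b) in zip(L,L[1:]):
        d=q-p;c,s=np.cos(a),np.sin(a)
        rows.append([round(float(x),1) for x in(c*d[0]+s*d[1],s*d[0]-c*d[1],-d[2],0,0,-np.degrees(b-a))])
    for i in range(0,len(rows),5): print(rows[i:i+5])
E
python3 -c "
from h import *
plan([518,-35.5],404.7,193.2,15)
W=world('top',np.load('top1.npz')['d']);W=W
K=get_calibration('top')
def at(u,v,z):
    M=np.linalg.inv(np.array(K['world_to_cam']));r=M[:3,:3]@np.linalg.inv(np.array(K['K']))@[u,v,1];o=M[:3,3];return (o+r*(z-o[2])/r[2])[:2]
for u,v in((205,455),(305,133),(370,103)):
    q=at(205+u/7,160+v/7,107 if v>200 else 243);print(q,np.degrees(np.arctan2(*(q-[609.6,-14])[::-1])))
"
```

```text
from [161.5 499.4 403.6] 162.08
[[-33.6, -26.6, -0.1, 0.0, 0.0, -2.1], [-32.6, -27.8, -0.1, 0.0, 0.0, -2.1], [-31.6, -29.0, -0.1, 0.0, 0.0, -2.1], [-30.5, -30.1, -0.1, 0.0, 0.0, -2.1], [-29.4, -31.2, -0.1, 0.0, 0.0, -2.1]]
[[-28.2, -32.2, -0.1, 0.0, 0.0, -2.1], [-27.1, -33.2, -0.1, 0.0, 0.0, -2.1], [-25.8, -34.2, -0.1, 0.0, 0.0, -2.1], [-24.6, -35.1, -0.1, 0.0, 0.0, -2.1], [-23.3, -36.0, -0.1, 0.0, 0.0, -2.1]]
[[-22.0, -36.8, -0.1, 0.0, 0.0, -2.1], [-20.6, -37.6, -0.1, 0.0, 0.0, -2.1], [-19.3, -38.3, -0.1, 0.0, 0.0, -2.1], [-17.9, -39.0, -0.1, 0.0, 0.0, -2.1], [-16.4, -39.6, -0.1, 0.0, 0.0, -2.1]]
[532.53033755  30.4241058 ] 150.0402085641045
[611.55807623 -15.85720068] -43.48545803937795
[619.43047173 -37.56959422] -67.35982367804583
```

>>> play_rows(
  motion=[
    [[-33.6,-26.6,0,0,0,-2.1],[-32.6,-27.8,0,0,0,-2.1],[-31.6,-29,0,0,0,-2.1],[-30.5,-30.1,0,0,0,-2.1],[-29.4,-31.2,0,0,0,-2.1]],
  ],
  hand=-1,
  force=80,
)

```text
clock: 0.6
position: [281.0, 319.8, 404.2]
tool_rot: [-3.141, -0.0, 3.014]
force: [0.4, 1.4, 0.3]
gripper_width: 1.001
grasp_force: 0.0
```

>>> play_rows(
  motion=[
    [[-28.2,-32.2,0,0,0,-2.1],[-27.1,-33.2,0,0,0,-2.1],[-25.8,-34.2,0,0,0,-2.1],[-24.6,-35.1,0,0,0,-2.1],[-23.3,-36,0,0,0,-2.1]],
  ],
)

```text
clock: 1.1
position: [400.4, 141.7, 404.3]
tool_rot: [3.141, -0.0, -3.086]
force: [-0.3, 0.6, -0.1]
gripper_width: 1.001
grasp_force: 0.0
```

>>> play_rows(
  motion=[
    [[-22,-36.8,0,0,0,-2.1],[-20.6,-37.6,0,0,0,-2.1],[-19.3,-38.3,0,0,0,-2.1],[-17.9,-39,0,0,0,-2.1],[-16.4,-39.6,0,0,0,-2.1]],
  ],
)

```text
clock: 1.6
position: [520.4, -36.1, 404.1]
tool_rot: [3.141, -0.001, -2.903]
force: [-0.0, 0.3, 0.1]
gripper_width: 0.998
grasp_force: 0.0
```

>>> play_rows(
  motion=[
    [[0,0,0,0,0,0],[0,0,0,0,0,0],[0,0,0,0,0,0]],
  ],
)

```text
clock: 1.9
position: [519.3, -33.8, 404.5]
tool_rot: [3.141, -0.001, -2.904]
force: [-0.5, 0.7, 0.2]
gripper_width: 0.999
grasp_force: 0.0
```

```bash
python3 - <<'E'
from h import *
s=state();p,d=capture('wrist');save('w1.png',p);W=world('wrist',d,s);print(s['position'],np.degrees(s['tool_rot']))
rr=np.hypot(W[...,0]-518,W[...,1]+35);m=(W[...,2]>152)&(W[...,2]<170)&(rr<30)&(d>0)
q=W[m];print(m.sum(),q.min(0),q.max(0),q.mean(0))
if m.sum()>20: print(cv2.minAreaRect(q[:,:2].astype(np.float32)))
plan([518,-35.5],303,193.2,4)
E
```

```text
[519.31295228 -33.78834126 404.46313486] [ 1.79948766e+02 -5.41538821e-02 -1.66400635e+02]
338 [508.60338569 -43.67513151 152.66215148] [528.62100662 -29.02847748 161.11793194] [517.79259334 -36.55897754 158.90547479]
((518.5501708984375, -36.592308044433594), (18.861377716064453, 11.673519134521484), 13.679791450500488)
from [519.2 -33.5 404.7] 193.64
[[0.4, -0.4, 25.4, 0.0, 0.0, 0.1], [0.4, -0.4, 25.4, 0.0, 0.0, 0.1], [0.4, -0.4, 25.4, 0.0, 0.0, 0.1], [0.4, -0.4, 25.4, 0.0, 0.0, 0.1]]
```

View pics/w1.png

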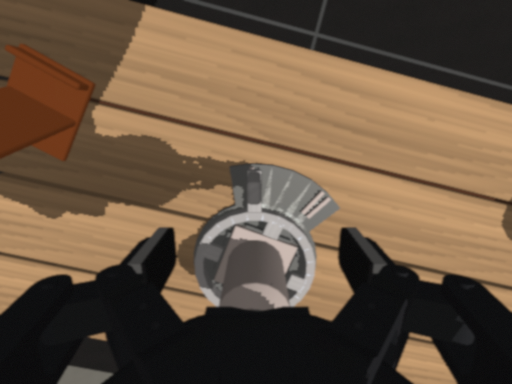

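The handle is at wrist pixel (252,185), with the ribs to its right. The measured handle top is (518.5,-36.6), with its direction at 193.7°. I'll descend and grip.

>>> play_rows(
  motion=[
    [[1.4,-2.8,0,0,0,0],[0,0,40,0,0,0],[0,0,40,0,0,0],[0,0,22,0,0,0],[0,0,0,0,0,0]],
  ],
)

```text
clock: 2.45
position: [516.9, -36.4, 298.5]
tool_rot: [3.138, -0.008, -2.903]
force: [-0.6, 1.2, 0.5]
gripper_width: 0.999
grasp_force: 0.0
```

>>> play_rows(
  motion=[
    [[0,0,0,0,0,0],[0,0,0,0,0,0],[0,0,0,0,0,0],[0,0,0,0,0,0],[0,0,0,0,0,0]],
  ],
  hand=1,
  force=40,
)

```text
clock: 2.95
position: [519.4, -37.5, 303.8]
tool_rot: [-3.141, 0.002, -2.905]
force: [-1.0, 1.6, 1.1]
gripper_width: 0.144
grasp_force: 0.9
```

>>> play_rows(
  motion=[
    [[0,0,0,0,0,0],[0,0,0,0,0,0],[0,0,0,0,0,0],[0,0,0,0,0,0]],
  ],
)

```text
clock: 3.35
position: [519.3, -37.2, 303.8]
tool_rot: [3.142, 0.002, -2.904]
force: [-0.8, 1.2, 5.3]
gripper_width: 0.133
grasp_force: 40.8
```

```bash
python3 - <<'E'
from h import *
s=state();print(s['position'],np.degrees(s['tool_rot']),s['force'],s['gripper_width'],s['grasp_force'])
arc(np.array([609.6,-14]),-40,10)
E
```

```text
[519.29294033 -37.24954832 303.78942678] [ 1.79997674e+02  9.83312006e-02 -1.66382573e+02] [-0.75648985  1.19654598  5.26616614] 0.1332773520812266 40.799371004104614
[[-0.1, 6.5, -0.0, 0.0, 0.0, 4.0], [-0.1, 6.5, -0.0, 0.0, 0.0, 4.0], [-0.1, 6.5, -0.0, 0.0, 0.0, 4.0], [-0.1, 6.5, -0.0, 0.0, 0.0, 4.0], [-0.1, 6.5, -0.0, 0.0, 0.0, 4.0]]
[[-0.1, 6.5, -0.0, 0.0, 0.0, 4.0], [-0.1, 6.5, -0.0, 0.0, 0.0, 4.0], [-0.1, 6.5, -0.0, 0.0, 0.0, 4.0], [-0.1, 6.5, -0.0, 0.0, 0.0, 4.0], [-0.1, 6.5, -0.0, 0.0, 0.0, 4.0]]
```

>>> play_rows(
  motion=[
    [[-0.1,6.5,0,0,0,4],[-0.1,6.5,0,0,0,4],[-0.1,6.5,0,0,0,4],[-0.1,6.5,0,0,0,4],[-0.1,6.5,0,0,0,4]],
  ],
)

```text
clock: 3.85
position: [516.8, -4.7, 303.8]
tool_rot: [3.141, 0.002, 3.028]
force: [-0.2, 1.8, 5.1]
gripper_width: 0.131
grasp_force: 41.0
```

>>> play_rows(
  motion=[
    [[-0.1,6.5,0,0,0,4],[-0.1,6.5,0,0,0,4],[-0.1,6.5,0,0,0,4],[-0.1,6.5,0,0,0,4],[0,0,0,0,0,0]],
  ],
)

```text
clock: 4.35
position: [523.1, 20.8, 303.8]
tool_rot: [3.14, 0.002, 2.751]
force: [0.2, 2.9, 5.8]
gripper_width: 0.139
grasp_force: 40.5
```

```bash
python3 - <<'E'
from h import *
s=state();p=s['position'];print(p,np.degrees(s['tool_rot']),s['force'],s['wrist_torque'],s['gripper_width'],s['grasp_force'])
print(np.degrees(np.arctan2(p[1]+14,p[0]-609.6)),np.hypot(p[1]+14,p[0]-609.6))
E
```

```text
[523.07170593  20.77837403 303.8172646 ] [1.79885873e+02 1.30963283e-01 1.57637491e+02] [0.18855281 2.88010969 5.77775971] [ 0.49657412 -0.01458306  0.09203508] 0.1389798928216775 40.52336096763611
158.10329330260552 93.25599698928609
```

>>> play_rows(
  motion=[
    [[-0.1,6.5,0,0,0,4],[-0.1,3.3,0,0,0,2],[0,0,0,0,0,0]],
  ],
)

```text
clock: 4.65
position: [527.1, 29.5, 303.8]
tool_rot: [3.139, 0.002, 2.647]
force: [1.0, 3.9, 5.0]
gripper_width: 0.135
grasp_force: 40.6
```

>>> play_rows(
  motion=[
    [[0,2.5,0,0,0,1.5],[0,0,0,0,0,0]],
  ],
)

```text
clock: 4.85
position: [528.2, 31.5, 303.8]
tool_rot: [3.139, 0.002, 2.621]
force: [0.1, 3.7, 5.8]
gripper_width: 0.134
grasp_force: 40.7
```

>>> play_rows(
  motion=[
    [[0,2.5,0,0,0,1.5],[0,0,0,0,0,0]],
  ],
)

```text
clock: 5.05
position: [529.0, 32.8, 303.8]
tool_rot: [-3.14, 0.002, 2.596]
force: [-1.2, -1.1, 6.7]
gripper_width: 0.134
grasp_force: 45.1
```

```bash
python3 - <<'E'
from h import *
s=state();p=s['position'];print(p,np.degrees(s['tool_rot']),s['force'],s['wrist_torque'],s['gripper_width'],s['grasp_force'])
print(np.degrees(np.arctan2(p[1]+14,p[0]-609.6)),np.hypot(p[1]+14,p[0]-609.6))
E
```

```text
[528.98316629  32.84803924 303.81031413] [-1.79922248e+02  1.00146300e-01  1.48722507e+02] [-1.24215015 -1.07032953  6.65157651] [-0.10150135  0.37564212  0.64739356] 0.13356276857736446 45.12512683868408
149.83828023366965 93.24061700261385
```

>>> play_rows(
  motion=[
    [[0,3,0,0,0,1],[0,0,0,0,0,0],[0,0,0,0,0,0]],
  ],
)

```text
clock: 5.35
position: [529.6, 33.9, 303.8]
tool_rot: [-3.134, 0.002, 2.578]
force: [-5.1, -7.1, 8.5]
gripper_width: 0.134
grasp_force: 53.1
```

>>> play_rows(
  motion=[
    [[0,-4,0,0,0,-1],[0,0,0,0,0,0],[0,0,0,0,0,0]],
  ],
  hand=-0.2,
)

```text
clock: 5.65
position: [528.2, 32.3, 301.9]
tool_rot: [-3.141, -0.001, 2.593]
force: [-0.1, 0.1, -0.4]
gripper_width: 0.597
grasp_force: 0.0
```

```bash
python3 - <<'E'
from h import *
s=state();p=s['position'];print(p,np.degrees(s['tool_rot']),s['force'],s['gripper_width'],s['q'][5])
E
```

```text
[528.20261564  32.25879438 301.86286754] [-1.79980348e+02 -6.52051164e-02  1.48554627e+02] [-0.08517716  0.10196987 -0.38681958] 0.5971217972325659 0.4830016131988375
```

Hit the stop at ~149.8°, matching the ribs at 150°. I'll rise and go over the cap.

>>> play_rows(
  motion=[
    [[0,0,-40,0,0,0],[0,0,-40,0,0,0],[0,0,-40,0,0,0],[0,0,-30,0,0,0],[0,0,0,0,0,0]],
  ],
  hand=-1,
)

```text
clock: 6.15
position: [529.0, 32.6, 458.1]
tool_rot: [3.137, 0.008, 2.593]
force: [0.1, 0.1, -0.0]
gripper_width: 1.0
grasp_force: 0.0
```

```bash
python3 - <<'E'
from h import *
s=state();p,d=capture('wrist');save('w2.png',p);W=world('wrist',d,s)
p2,d2=capture('top');W2=world('top',d2)
for n,w in(('w',W),('t',W2)):
    rr=np.hypot(w[...,0]-609.6,w[...,1]+14);t=w[(rr<40)&(w[...,2]>237)&(w[...,2]<247)];print(n,len(t))
    if len(t): print(cv2.minEnclosingCircle(t[:,:2].astype(np.float32)),np.median(t[:,2]))
    rr=np.hypot(w[...,0]-528,w[...,1]-33);t=w[(rr<30)&(w[...,2]>150)&(w[...,2]<170)]
    if len(t)>9:
        b=cv2.minAreaRect(t[:,:2].astype(np.float32));q=np.array(b[0])-[609.6,-14];print('handle',b,np.degrees(np.arctan2(q[1],q[0])))
plan([609.6,-14],442,150,4)
E
```

```text
w 1440
((605.8798828125, -11.15078353881836), 26.580183029174805) 241.5209516198026
handle ((528.2514038085938, 33.0533561706543), (11.608990669250488, 19.70332145690918), 62.706886291503906) 149.9542107106611
t 316
((610.4498291015625, -14.445367813110352), 27.228683471679688) 240.88938695867444
from [528.7  32.5 453.1] 148.59
[[-23.3, 0.6, 2.8, 0.0, 0.0, -0.4], [-23.3, 0.5, 2.8, 0.0, 0.0, -0.4], [-23.3, 0.3, 2.8, 0.0, 0.0, -0.4], [-23.3, 0.2, 2.8, 0.0, 0.0, -0.4]]
```

View pics/w2.png

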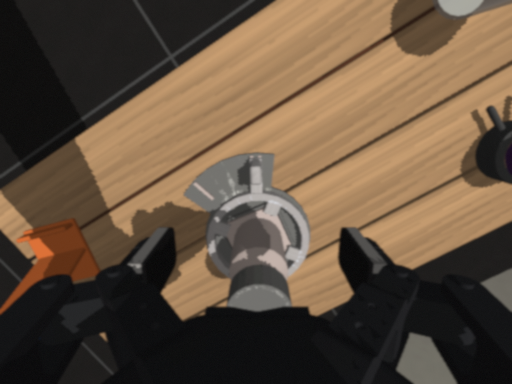

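The handle sits on the two-rib locked mark (255,172), and depth puts it at 149.95°. Next: over the cap, descend and grip.

>>> play_rows(
  motion=[
    [[-23.5,0.6,0,0,0,-0.3],[-23.5,0.5,0,0,0,-0.3],[-23.5,0.3,0,0,0,-0.3],[-23.3,0.2,0,0,0,-0.3],[0,0,0,0,0,0]],
  ],
)

```text
clock: 6.75
position: [611.4, -15.9, 447.9]
tool_rot: [-3.139, -0.005, 2.612]
force: [0.6, 0.3, -0.2]
gripper_width: 0.997
grasp_force: 0.0
```

>>> play_rows(
  motion=[
    [[0,0,0,0,0,0],[0,0,0,0,0,0]],
  ],
)

```text
clock: 6.95
position: [609.1, -14.1, 451.6]
tool_rot: [-3.141, -0.002, 2.614]
force: [0.4, -0.4, 0.4]
gripper_width: 1.002
grasp_force: 0.0
```

```bash
python3 -c "
from h import *
plan([609.9,-14],380,150,4)
plan([609.9,-14],state()['position'][2],150,1)"
```

```text
from [609.1 -14.1 451.6] 149.8
[[-0.2, 0.1, 17.9, 0.0, 0.0, -0.1], [-0.2, 0.1, 17.9, 0.0, 0.0, -0.1], [-0.2, 0.1, 17.9, 0.0, 0.0, -0.1], [-0.2, 0.1, 17.9, 0.0, 0.0, -0.1]]
from [609.1 -14.1 451.6] 149.8
[[-0.7, 0.5, -0.0, 0.0, 0.0, -0.2]]
```

>>> play_rows(
  motion=[
    [[-0.5,0.3,20,0,0,0],[0,0,20,0,0,0],[0,0,20,0,0,0],[0,0,11,0,0,0],[0,0,0,0,0,0]],
  ],
)

```text
clock: 7.45
position: [609.2, -13.9, 379.7]
tool_rot: [-3.14, -0.004, 2.615]
force: [-0.1, -0.7, -0.7]
gripper_width: 0.998
grasp_force: 0.0
```

>>> play_rows(
  motion=[
    [[0,0,0,0,0,0],[0,0,0,0,0,0],[0,0,0,0,0,0],[0,0,0,0,0,0],[0,0,0,0,0,0]],
  ],
  hand=1,
  force=60,
)

```text
clock: 7.95
position: [610.5, -14.4, 383.6]
tool_rot: [3.14, 0.003, 2.614]
force: [-1.4, 0.9, 5.7]
gripper_width: 0.62
grasp_force: 62.6
```

>>> play_rows(
  motion=[
    [[0,0,0,0,0,0],[0,0,0,0,0,0],[0,0,0,0,0,0]],
  ],
)

```text
clock: 8.25
position: [610.4, -14.4, 383.6]
tool_rot: [3.14, 0.003, 2.614]
force: [0.2, -0.1, 5.4]
gripper_width: 0.621
grasp_force: 62.6
```

```bash
python3 - <<'E'
from h import *
s=state();print(s['position'],np.degrees(s['tool_rot']),s['force'],s['wrist_torque'],s['gripper_width'],s['grasp_force'])
p,d=capture('scene');save('s2.png',cv2.resize(p[140:240,190:320],None,fx=5,fy=5,interpolation=cv2.INTER_CUBIC))
E
```

```text
[610.43747027 -14.37172168 383.57425985] [1.79908940e+02 1.53611911e-01 1.49780684e+02] [ 0.15671597 -0.0674468   5.38500109] [ 0.19981222  0.15897291 -0.05222324] 0.6213167731588285 62.611446334049106
```

View pics/s2.png

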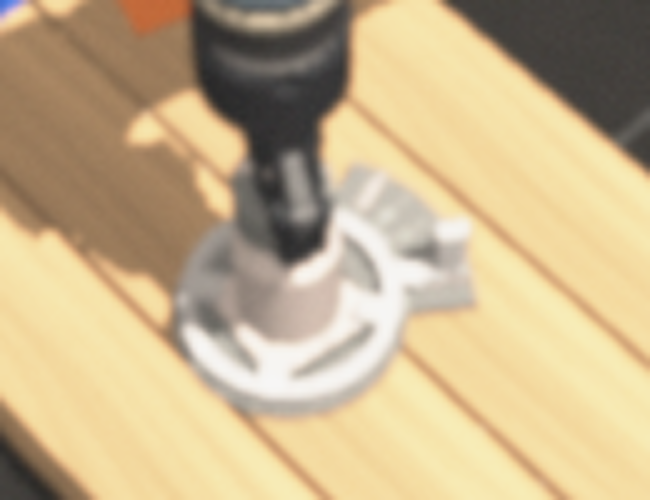

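The cap is gripped: width 0.62 ≈ 53 mm, fingers on the cap around (295,215). Now I'll press it down.

>>> play_rows(
  motion=[
    [[0,0,4,0,0,0],[0,0,4,0,0,0],[0,0,0,0,0,0],[0,0,0,0,0,0]],
  ],
)

```text
clock: 8.7
position: [610.2, -14.3, 377.3]
tool_rot: [3.139, 0.004, 2.614]
force: [-3.2, 0.1, 10.4]
gripper_width: 0.615
grasp_force: 63.6
```

>>> play_rows(
  motion=[
    [[0,0,3,0,0,0],[0,0,0,0,0,0],[0,0,0,0,0,0]],
  ],
)

```text
clock: 9.0
position: [610.0, -14.3, 376.2]
tool_rot: [3.139, 0.006, 2.614]
force: [-4.1, 1.0, 15.7]
gripper_width: 0.621
grasp_force: 63.9
```

>>> play_rows(
  motion=[
    [[0,0,0,0,0,-6],[0,0,0,0,0,-6],[0,0,0,0,0,-6],[0,0,0,0,0,-6],[0,0,0,0,0,-6]],
  ],
)

```text
clock: 9.5
position: [611.0, -14.2, 376.2]
tool_rot: [3.142, 0.01, -3.141]
force: [-0.0, 1.5, 14.0]
gripper_width: 0.619
grasp_force: 63.8
```

>>> play_rows(
  motion=[
    [[0,0,0,0,0,-6],[0,0,0,0,0,-6],[0,0,0,0,0,-6],[0,0,0,0,0,-6],[0,0,0,0,0,-6]],
  ],
)

```text
clock: 10.0
position: [610.9, -13.9, 376.2]
tool_rot: [-3.138, 0.009, -2.617]
force: [-1.2, 2.3, 14.0]
gripper_width: 0.62
grasp_force: 63.7
```

>>> play_rows(
  motion=[
    [[0,0,0,0,0,-1],[0,0,0,0,0,0],[0,0,0,0,0,0]],
  ],
)

```text
clock: 10.3
position: [610.9, -13.9, 376.2]
tool_rot: [-3.138, 0.009, -2.604]
force: [-0.5, 2.5, 14.7]
gripper_width: 0.62
grasp_force: 63.7
```

```bash
python3 - <<'E'
from h import *
s=state();print(s['position'],np.degrees(s['tool_rot'])%360,s['force'],s['wrist_torque'],s['gripper_width'],s['grasp_force'])
E
```

```text
[610.92083761 -13.85956633 376.1974253 ] [180.23410575   0.49175724 210.8132386 ] [-0.49662613  2.54992327 14.71081951] [ 0.53656963  0.26699991 -0.00353393] 0.6196140777706851 63.74955534003675
```

Turned 61° with no torque build-up. I'll lift gently and watch the force.

>>> play_rows(
  motion=[
    [[0,0,-5,0,0,0],[0,0,-5,0,0,0],[0,0,0,0,0,0],[0,0,0,0,0,0]],
  ],
)

```text
clock: 10.7
position: [611.1, -14.1, 382.8]
tool_rot: [-3.139, 0.005, -2.604]
force: [2.6, 1.5, 5.1]
gripper_width: 0.622
grasp_force: 62.8
```

>>> play_rows(
  motion=[
    [[0,0,-4,0,0,0],[0,0,0,0,0,0],[0,0,0,0,0,0]],
  ],
)

```text
clock: 11.0
position: [610.4, -14.6, 384.8]
tool_rot: [-3.141, 0.0, -2.605]
force: [2.3, 0.5, 3.4]
gripper_width: 0.617
grasp_force: 62.8
```

>>> play_rows(
  motion=[
    [[0,0,-4,0,0,0],[0,0,0,0,0,0],[0,0,0,0,0,0]],
  ],
)

```text
clock: 11.3
position: [610.0, -14.6, 387.7]
tool_rot: [3.141, -0.002, -2.605]
force: [0.5, -0.1, -0.3]
gripper_width: 0.623
grasp_force: 62.7
```

>>> play_rows(
  motion=[
    [[0,0,-5,0,0,0],[0,0,0,0,0,0],[0,0,0,0,0,0]],
  ],
)

```text
clock: 11.6
position: [610.1, -14.5, 393.7]
tool_rot: [3.142, -0.001, -2.604]
force: [0.7, 1.2, -0.3]
gripper_width: 0.614
grasp_force: 62.7
```

>>> play_rows(
  motion=[
    [[0,0,-15,0,0,0],[0,0,-15,0,0,0],[0,0,-15,0,0,0],[0,0,-8,0,0,0],[0,0,0,0,0,0]],
  ],
)

```text
clock: 12.1
position: [610.3, -14.5, 448.3]
tool_rot: [-3.14, 0.002, -2.604]
force: [0.6, 0.1, 0.0]
gripper_width: 0.616
grasp_force: 62.8
```

>>> play_rows(
  motion=[
    [[0,0,0,0,0,0],[0,0,0,0,0,0],[0,0,0,0,0,0],[0,0,0,0,0,0],[0,0,0,0,0,0]],
  ],
)

```text
clock: 12.6
position: [610.2, -14.5, 446.3]
tool_rot: [3.141, -0.001, -2.604]
force: [-0.2, -0.3, -0.6]
gripper_width: 0.62
grasp_force: 62.8
```

```bash
python3 - <<'E'
from h import *
s=state();print(s['position'],np.degrees(s['tool_rot'])%360,s['force'],s['gripper_width'],s['grasp_force'])
p,d=capture('scene');save('s3.png',cv2.resize(p[110:240,190:320],None,fx=4.5,fy=4.5,interpolation=cv2.INTER_CUBIC))
W=world('scene',d);t=W[(np.hypot(W[...,0]-528,W[...,1]-33)<25)&(W[...,2]>152)&(W[...,2]<170)];q=t.mean(0)[:2]-[609.6,-14];print('handle',len(t),np.degrees(np.arctan2(q[1],q[0])))
E
```

```text
[610.17532348 -14.45844351 446.29817544] [179.97683569 359.96659877 210.77945761] [-0.22432437 -0.31243096 -0.6184335 ] 0.6199745325434174 62.809451473876834
handle 31 149.37902357338007
```

View pics/s3.png

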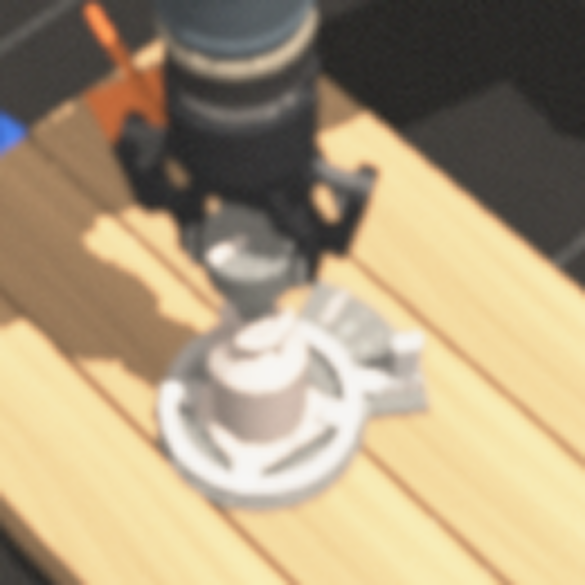

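The bottle is still in the dock with its neck open at (265,335), and the cap is in the gripper at (250,250). One depth check that the cap is level, then hand in.

```bash
python3 - <<'E'
from h import *
p,d=capture('scene');W=world('scene',d)
for v in range(150,192,3):
    print(v,[tuple(W[v,u].round().astype(int).tolist())+tuple(p[v,u].tolist()) for u in (241,246,251)])
E
```

```text
150 [(638, 8, 404, 50, 49, 49), (631, 16, 405, 51, 50, 50), (610, 8, 377, 44, 42, 43)]
153 [(622, -14, 354, 46, 44, 45), (621, 3, 370, 43, 43, 42), (613, 12, 372, 57, 57, 56)]
156 [(605, -36, 302, 97, 94, 90), (597, -26, 305, 70, 69, 66), (614, 12, 360, 53, 51, 52)]
159 [(612, -28, 304, 108, 105, 100), (602, -21, 302, 107, 105, 99), (614, 12, 350, 54, 54, 54)]
162 [(617, -22, 304, 130, 122, 114), (608, -15, 302, 111, 108, 102), (598, -7, 301, 93, 90, 86)]
165 [(624, -15, 305, 225, 212, 197), (614, -8, 303, 118, 114, 108), (605, 1, 303, 111, 108, 102)]
168 [(629, -9, 303, 205, 198, 185), (620, -1, 304, 191, 185, 174), (611, 7, 303, 175, 170, 159)]
171 [(634, -3, 302, 163, 158, 148), (625, 4, 301, 189, 183, 172), (615, 11, 298, 152, 146, 138)]
174 [(634, -4, 288, 106, 103, 97), (626, 4, 289, 122, 120, 111), (615, 11, 285, 134, 128, 118)]
177 [(618, -27, 229, 146, 134, 125), (627, 5, 277, 116, 114, 107), (600, -8, 232, 188, 161, 137)]
180 [(624, -20, 230, 165, 150, 139), (617, -8, 236, 125, 119, 112), (606, -1, 231, 219, 201, 186)]
183 [(620, -26, 202, 158, 142, 134), (620, -4, 229, 243, 234, 225), (607, 0, 220, 246, 241, 235)]
186 [(625, -20, 200, 187, 169, 157), (625, 1, 225, 245, 239, 232), (613, 6, 218, 234, 220, 208)]
189 [(631, -14, 199, 197, 178, 165), (622, -4, 200, 216, 197, 183), (611, 3, 196, 245, 239, 231)]
```

The cap top is flat at z ≈ 303, so it's level and about 62 mm up.

```bash
python3 -c "
from workcell import *
print(hand_in())"
```

```text
the job is handed in; nothing more can be done
None
```

I locked the collar at its stop, freed the cap and handed the job in with the cap held level about 62 mm above the neck; the hand-in call returned no verdict.

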